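# Snap the blue reagent cartridge into the reader's leaning bay and start it

## Robot

A 6-joint arm with a two-finger parallel gripper is mounted at the origin on the work surface; the furniture and walls round the work are solid. World frame = base frame: x ahead of the robot, y to its left, z up, the work surface at z = 0. Lengths are in mm, angles in rad, forces in N, time in s.
With the tool pointing down it reaches from about 275 to 750 mm from the base axis. Payload 10.2 kg.
Tool frame: the origin (TCP) lies midway between the tips of the shut fingers; the grasp point (between the pads) lies grip_depth behind it (grip_depth is the distance from the TCP to the grasp point, in mm); z points along the fingers, y is the line along which they close (so a half turn about z gives the same grasp; the last joint's range is limited). The gripper opens to 85 mm and grips with 20 to 120 N. Pads are 22 mm wide; open, the fingers measure 114 mm over their backs; the gripper's body (76 mm by 85 mm) begins 54 mm behind the grasp point. The pads swing forward as they close: fully open they stand 13 mm farther back than shut.
Start: joints at [-1.393, 0.313, 1.498, -0, 1.331, -0.223], TCP at [204.819, -483.405, 231.294] pointing down, gripper open.
Joint ranges: [-2.94, 2.94], [-0.97, 2.17], [0.19, 2.56], [-1.23, 4.37], [0.02, 3.11], [-2.88, 2.88]. Speed limits (rad/s): [2.39, 2.39, 3.01, 3.14, 3.14, 3.14].

## Interface

Orientations are given as a unit quaternion [w, x, y, z].
In Python, from rig import * gives the robot as it stands.
- The arm moves only by the tool servo_tool, never from a script. Its argument "commands" is a list of rows, each a list of 3 entries, a list of its own where there are three numbers: the gripper command: -1 is fully open, 1 is shut, values between are in proportion, then the shift along the tool's x, y, z in m, then the turn, a rotation vector about the tool's x, y, z in units of 6 degrees (1.0 is 6 degrees). In form: [[grip, [dx, dy, dz], [ax, ay, az]], ...]. A call has 1 to 10 rows; each row shifts and turns the commanded pose from where the row before left it, along the tool's axes as they then stand; what a row does not reach is not made up. A row lasts 1/12 s, in which the tool goes at most 41.7 mm and 7.16 degrees, less where a joint would pass 70% of its speed; a pose out of reach is approached as far as the arm can. A call is refused whole if a number of a shift passes 0.0417 or a number of a turn 1, either way. A call with a gripper value outside its range is refused whole. The fingers move at their own pace and stop on an object; "squeeze" is the grip in N (left out, the last holds). Time passes only in rows, so rows that do not move let the fingers close. It gives the time, the measured TCP pose, the force, the opening and the grip force at its end, in the units of the state.
- sense(): the state, without advancing time (a new reading comes with each control period).
- capture(name): name is "side" or "top" or "wrist"; returns a dict with "pixels" (420x560x3 uint8, red, green, blue), "z_map" (420x560 float32, mm along the optical axis (not along the pixel's ray), 0 where there is no reading), "fx", "fy", "cx", "cy" (pixels), "rvec" (rotation vector, rad) and "tvec" (3), from world to camera coordinates, as OpenCV has them; the wrist camera has in their place "T_tool_cam" (4x4, takes a point from camera to tool coordinates, whose origin is the TCP and whose axes are the flange's). Camera axes: x right, y down, z forward; pixel columns grow to the right and rows downward; lengths in mm; the calibration is good to about 2 mm. A picture is of the moment at which its call begins: read the wrist's pose just before it.
- finish_job(): hands the job in; it is judged then, once.
The state is a dict: "time_s": time; "joints": joint angles; "dq": joint speeds; "tau": joint torques, N m; "eef_pos": TCP position; "ee_rot": TCP orientation; "force": force on the tool from outside, world axes, zero at the start; "wrist_torque": the same for the moment, N m; "grip_width": opening from 0.0 (shut) to 1.0 (fully open); "grip_force": force on a finger pad.
Only numpy, scipy, OpenCV 4.12 (cv2) and the standard library are available. Lean on these libraries where they do the work, as an engineer would, in place of code of your own. Each camera call takes 0.05 s, during which the arm holds its last target. There are 200 camera calls.

## Task

Load the bench reader: take the cartridge with the blue grip and slide it down into the leaning bay, foot first and with its stepped side towards the red spring catch, until it is fully home and the catch has clicked in over the step. Then press the green start button and let it come back up. Do not shift the orange cartridge or the two vials.

Things in the scene. Friction and masses are not known exactly. Their poses are not given: they have to be found in the camera images.
- cartridge_blue: White cartridge with a blue grip, loose, about 0.14 kg, standing upright, 125 mm tall. Origin: centre of its underside; z up to the grip, x towards its stepped side, y across. Foot: x -15..15, y -30..30, z 0..30 mm. Above, the body is set back on the +x side: x -15..5, y -30..30, z 30..76; this leaves a 10 mm wide step at z 30, which the catch holds.
- blue_grip (a point): Where to hold the blue cartridge: a point in the middle of its blue grip, at x -5, y 0, z 101 mm of the cartridge's frame (same axes). The grip is 20 mm thick (x), 36 mm wide (y) and spans z 76..125 mm; grip it across the 36 mm (y) and keep the fingertips above z 78, since the bay's flared rim comes up to z 74 when the cartridge is home.
- cartridge_orange: The same cartridge with an orange grip; leave it standing. Same origin and axes.
- reader: White bench reader, fixed, base 235 x 110 x 20 mm. Origin on the worktop, under the bay, 75 mm from the base's -x end and 160 mm from its +x end; its x axis points to the robot's right (about -y), z up. At its +x end a pod 40 mm high carries the start button; the leaning bay stands in between, leaning to -x (to the robot's left).
- bay: The reader's cartridge bay, a sleeve fixed on the reader, leaning 35 degrees from vertical with its mouth to the robot's left. Origin: centre of its inner floor, 55 mm above the worktop; z points up out of the mouth along the slide, x to the catch side (to the robot's right and up), y across. When home, the cartridge's origin and axes coincide with the bay's (play 1.5 mm either way in x, 2 mm in y).
- bay_mouth (a point): Middle of the bay's mouth, 62 mm up z from the bay's floor (same axes). Inside 33 mm (x) by 64 mm (y); flares on all sides, but not before the catch, open it by 8 mm more up to z 74. A cartridge slid in meets the catch's bevel with its underside 52 to 57 mm above the floor and clears it 2 mm above the floor; 5 to 20 N of push is needed, then it stands on the rigid floor.
- catch (a joint): Red spring catch with a bevelled steel nose on the bay's +x side, m. 0 = out: nose over the cartridge's step, its underside 32 mm above the bay's floor, its tip at x = 8 mm. Grows to 0.012 as it is pushed back along +x. Spring about 3 N at 0, 5 N at 8.5 mm; it comes back by itself.
- start_button_top (a point): Centre of the top of the green round start button (26 mm across) on the reader's pod, facing up.
- start_button (a joint): Travel of the start button, m: 0 = up, 0.006 = fully down (about 5 N); springs back when let go.
- vial_a: Small white-capped vial, 21 mm across and 52 mm tall, standing loose; leave it. Origin at its underside.
- vial_b: Small white-capped vial, 21 mm across and 60 mm tall, standing loose; leave it. Origin at its underside.

How it is judged:
By the outcome, as a careful person would: the job done as asked, in the order asked, and still so for the second after the job is handed in, with the robot touching nothing.
It also fails if it takes over 48 s, if anything falls off the work surface, if the arm or the gripper's body presses on something with over 40 N, if the wrist force passes 120 N, or if a joint passes its speed limit or range.

## Working session

There is one attempt and no reset: what is moved stays moved. The work goes in short steps, Python scripts to look and compute and a tool call to move; the robot and the scene stay as the last step left them, time stands still between calls to the robot, and variables do not carry over. Pictures are saved under pics/ and viewed, at most 10 in all, crops included, and the job is handed in when it is done.

Besides the shell and the picture viewer there is one more tool, called after "Request:" as a command line: name --argument value ..., lists and objects as JSON in quotes. servo_tool: Moves the arm, as the interface text tells. Its arguments: {"type":"object","properties":{"commands":{"type":"array"},"squeeze":{"type":"number"}},"required":["commands"]}

```bash
mkdir -p pics; ls; cat > h.py <<'E'
from rig import *
import numpy as np, cv2
from scipy.spatial.transform import Rotation as R
def pts(c):
    z=c["z_map"].astype(float); v,u=np.mgrid[:420,:560]
    P=np.stack([(u-c["cx"])/c["fx"]*z,(v-c["cy"])/c["fy"]*z,z],-1)
    if "rvec" in c:
        M=cv2.Rodrigues(np.array(c["rvec"],float))[0]
        W=(P-np.array(c["tvec"]).ravel())@M
    else:
        W=None
    W[z<=0]=np.nan
    return W
E
python3 - <<'E'
from h import *
s=sense(); print(s)
for n in("top","side"):
    c=capture(n); cv2.imwrite(f"pics/{n}0.png",c["pixels"][:,:,::-1]); np.savez(f"{n}0.npz",**c)
E
```

```text
pics
{'time_s': 0.0, 'joints': array([-1.39341534e+00,  3.13469161e-01,  1.49842714e+00, -2.74855696e-05,
        1.33101618e+00, -2.23350629e-01]), 'dq': array([-0.00045067, -0.00178658,  0.00030661,  0.00082315,  0.00022778,
        0.00308885]), 'tau': array([-1.46029820e-04, -4.12270439e+01, -2.59750539e+01, -2.10010658e-04,
        4.05346524e-03, -2.24510688e-05]), 'eef_pos': array([ 204.75786152, -483.14405273,  230.72901951]), 'ee_rot': array([-6.60046973e-04,  9.79992972e-01,  1.99030999e-01,  1.82275630e-06]), 'force': array([ 0.83313684, -0.84866539, -0.05837156]), 'wrist_torque': array([ 0.02094632, -0.03582713,  0.00495091]), 'grip_force': 0.0, 'grip_width': 0.9995930202403537}
```

View pics/top0.png

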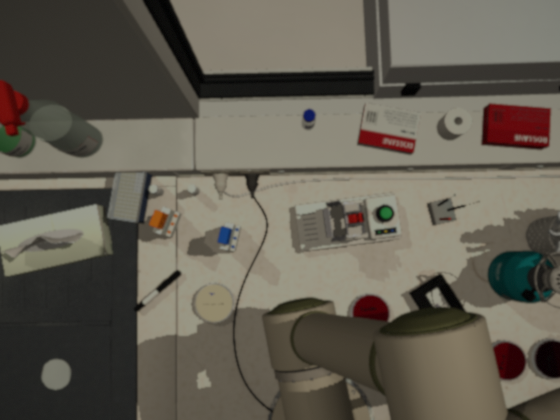

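View pics/side0.png

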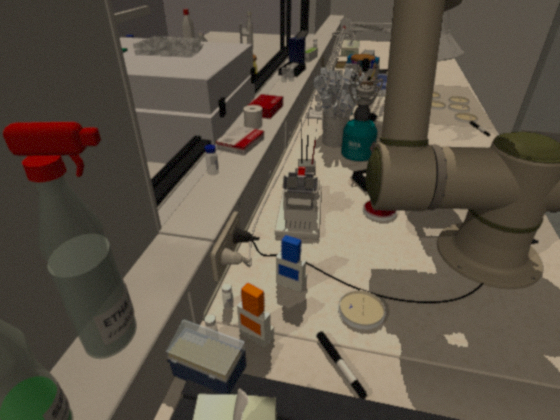

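The top view shows the blue grip at (228,237), orange at (163,220), the vials at (155,187) and (193,190), and the reader spanning (295..400, 195..250) with its catch at (354,218) and button at (386,213). The side view confirms both cartridges are upright. Next I measure them in 3D.

```bash
cat >> h.py <<'E'
def rect(P):
    r=cv2.minAreaRect(P[:,:2].astype(np.float32)); return np.round(r[0],1),np.round(r[1],1),round(r[2],1)
E
python3 - <<'E'
from h import *
for n in("top","side"):
    c=dict(np.load(f"{n}0.npz")); W=pts(c); hsv=cv2.cvtColor(c["pixels"],cv2.COLOR_RGB2HSV); h,s,v=[hsv[...,i].astype(int) for i in range(3)]
    print(n,c["fx"])
    uu=np.mgrid[:420,:560]
    def show(name,m,box):
        x0,x1,y0,y1=box
        b=np.zeros_like(m); b[y0:y1,x0:x1]=1
        m=m&b&np.isfinite(W[...,0]); P=W[m]
        if len(P)<5: print(name,len(P));return
        print(name,len(P),"min",np.percentile(P,3,0).round(1),"max",np.percentile(P,97,0).round(1)); return P
    blue=(abs(h-110)<15)&(s>130)
    orange=(abs(h-11)<7)&(s>170)
    green=(abs(h-65)<20)&(s>100)
    red=((h<6)|(h>174))&(s>150)
    if n=="top": B=dict(b=(200,250,215,260),o=(140,190,200,240),g=(370,400,200,230),r=(340,370,205,230))
    else: B=dict(b=(270,310,230,290),o=(230,275,280,340),g=(285,320,150,200),r=(290,312,160,185))
    for k,m in zip("bogr",(blue,orange,green,red)):
        P=show(k,m,B[k])
        if P is not None:
            t=P[P[:,2]>np.percentile(P[:,2],97)-6]; print("  top z",np.median(t[:,2]).round(1),rect(t))
    if n=="top":
        x0,x1,y0,y1=280,415,180,262
        S=W[y0:y1,x0:x1].reshape(-1,3); 
        for lo,hi in((14,26),(35,46)):
            P=S[(S[:,2]>lo)&(S[:,2]<hi)]; print("reader z",lo,hi,len(P),np.nanmedian(P[:,2]),rect(P))
        for bx in((200,256,215,262),(140,190,200,246)):
            S=W[bx[2]:bx[3],bx[0]:bx[1]].reshape(-1,3)
            for lo,hi in((22,38),(70,82),(115,135)):
                P=S[(S[:,2]>lo)&(S[:,2]<hi)]; 
                if len(P)>4: print("cart",lo,len(P),np.median(P[:,2]).round(1),rect(P))
        print("table",W[300,160],W[240,270],W[290,260])
c=dict(np.load("top0.npz"));cv2.imwrite("pics/crop.png",cv2.resize(c["pixels"][170:265,135:415,::-1],None,fx=2.85,fy=2.85,interpolation=cv2.INTER_CUBIC))
E
```

```text
top 496.8769613962893
b 153 min [415.8 189.3 110.6] max [445.3 210.2 128.8]
  top z 125.6 (array([430.3, 200.2]), array([19. , 31.9]), 73.3)
o 201 min [452.4 330.2  91.2] max [482.1 354.  128.5]
  top z 125.6 (array([467.4, 342.6]), array([20.7, 32.9]), 62.7)
g 140 min [ 463.8 -166.    50.9] max [ 489.2 -140.8   66.2]
  top z 63.0 (array([ 475.8, -153.8]), array([22.5, 23.7]), 35.1)
r 122 min [452.5 -91.1 114.2] max [470.9 -64.4 130.2]
  top z 126.9 (array([461.2, -79.1]), array([17.7, 24.8]), 8.7)
reader z 14 26 1915 20.432299035899195 (array([485.7, -62.4]), array([163.8, 247.9]), 6.0)
reader z 35 46 1064 40.45995625640984 (array([ 465.2, -117. ]), array([ 95.6, 143.2]), 6.3)
cart 22 130 30.8 (array([427. , 186.7]), array([10.6, 59.6]), 76.2)
cart 70 106 76.7 (array([430.5, 200.7]), array([20.3, 59.7]), 75.8)
cart 115 169 125.3 (array([430.3, 200.9]), array([20.3, 35.8]), 75.6)
cart 22 200 30.2 (array([476.3, 365.7]), array([88.9, 59.6]), 68.9)
cart 70 118 76.5 (array([467.9, 343.3]), array([21.4, 59.8]), 68.2)
cart 115 178 125.3 (array([468. , 343.4]), array([21.4, 35.9]), 68.1)
table [ 2.87145572e+02  3.66638829e+02 -9.81186616e-02] [421.6670731  107.29636659   5.03872238] [305.60073471 133.03021802  -3.18728833]
side 383.43250143667905
b 578 min [414.2 197.4  36.5] max [449.8 216.8 125.1]
  top z 124.0 (array([430.1, 202.8]), array([21.7, 34.7]), 78.0)
o 728 min [451.  339.4  35.9] max [487.2 361.2 125.2]
  top z 124.1 (array([468.2, 346.9]), array([18.8, 35.8]), 67.7)
g 0
r 52 min [452.8 -86.7 119.3] max [468.7 -62.4 126.9]
  top z 123.8 (array([461.8, -76.2]), array([15.3, 22.3]), 10.2)
```

View pics/crop.png

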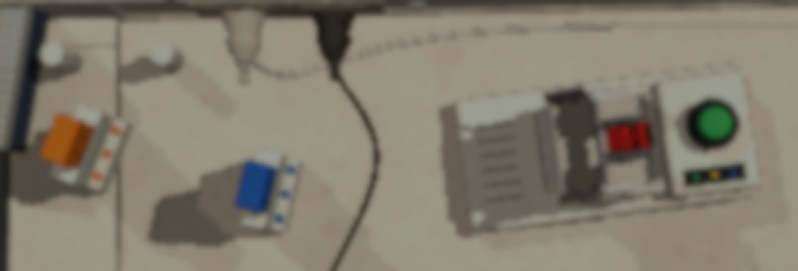

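The crop shows the step side (white with blue dots) on the right of the blue grip, facing the reader. In the reader the dark mouth is at about (575,145) and the catch at (628,137). Next I fit the reader frame.

```bash
python3 - <<'E'
from h import *
c=dict(np.load("top0.npz")); W=pts(c)
S=W[180:262,285:415].reshape(-1,3); S=S[np.isfinite(S[:,0])]
B=S[(S[:,2]>13)&(S[:,2]<27)&(S[:,0]<530)]
B=B[(abs(B[:,1]+45)<130)]
# base/pod upper-surface points: search yaw, edges by percentiles
allp=S[(S[:,2]>13)&(S[:,2]<45)&(S[:,0]<530)]
best=[]
for yaw in np.arange(-90,-76,.5):
    a=np.radians(yaw); ex=np.array([np.cos(a),np.sin(a)]); ey=np.array([-ex[1],ex[0]])
    X=B[:,:2]@ex; Y=B[:,:2]@ey
    # sharpness: histogram of Y entropy + X
    H=sum((np.histogram(q,bins=np.arange(q.min(),q.max()+2,2))[0].astype(float)**2).sum() for q in(Y,))
    best.append((np.ptp(np.percentile(Y,[1,99])),yaw))
print(sorted(best)[:4])
P=S[(S[:,2]>37)&(S[:,2]<44)]; 
yaw=-83.9;a=np.radians(yaw); ex=np.array([np.cos(a),np.sin(a)]); ey=np.array([-ex[1],ex[0]])
for nm,Q in(("base",B),("40",P)):
    q=Q[:,:2]@np.array([ex,ey]).T
    print(nm,np.percentile(q,[0,1,2,5,50,95,98,99,100],axis=0).round(1).T)
g=np.array([475.8,-153.8]); print("btn",g@ex,g@ey)
np.set_printoptions(linewidth=220,suppress=True)
# profile along mid-line of reader: for depth rows
q=S[:,:2]@np.array([ex,ey]).T
yc=(np.percentile(B[:,:2]@ey,1)+np.percentile(B[:,:2]@ey,99))/2
m=abs(q[:,1]-yc)<3
o=np.c_[q[m],S[m,2]]; o=o[np.argsort(o[:,0])]; print(yc); print(o[::2].round(0)[:,[0,2]].astype(int).tolist())
m=(S[:,2]>60); q2=np.c_[q[m],S[m,2]]
for z in range(60,150,10):
    k=(q2[:,2]>=z)&(q2[:,2]<z+10)
    if k.any(): print(z,k.sum(),q2[k].min(0).round(1),q2[k].max(0).round(1))
E
```

```text
[(np.float64(108.91095090566563), np.float64(-83.5)), (np.float64(108.96143901711986), np.float64(-83.0)), (np.float64(109.05494664609097), np.float64(-84.0)), (np.float64(109.6397002206823), np.float64(-82.5))]
base [[  4.3   5.3   6.1   8.9  50.9 180.9 205.9 215.4 229.1]
 [394.5 395.4 395.8 397.3 443.4 502.2 503.6 504.3 505.2]]
40 [[ 94.3 152.  159.5 167.1 196.1 232.9 235.  235.5 236.9]
 [402.6 403.7 404.4 406.7 441.2 493.2 495.6 496.6 497.6]]
btn 203.4896209494666 456.7625796470661
449.8162620105342
[[-24, 1], [-24, 0], [-22, -1], [-19, -1], [-17, -1], [-15, 0], [-12, -1], [-10, 2], [-9, 1], [-7, -2], [-5, -1], [-5, 4], [-3, 2], [-1, -2], [0, 2], [2, -2], [4, 6], [6, 22], [7, 18], [9, 24], [11, 18], [13, 21], [16, 20], [18, 18], [20, 22], [21, 21], [23, 19], [25, 22], [25, 23], [28, 20], [30, 14], [32, 20], [35, 17], [37, 24], [39, 23], [39, 22], [41, 19], [44, 21], [46, 19], [46, 23], [48, 22], [51, 21], [53, 20], [55, 23], [57, 25], [58, 20], [60, 22], [61, 101], [62, 20], [63, 103], [65, 21], [65, 100], [67, 21], [67, 101], [68, 99], [70, 95], [72, 97], [72, 98], [74, 97], [77,
[... 899 characters left out ...]
[215, 62], [219, 52], [219, 50], [221, 54], [223, 54], [225, 42], [228, 43], [230, 39], [231, 40], [233, 41], [236, 38], [247, -2], [249, 0], [251, 1], [252, -5], [254, 0], [256, 2], [256, -1], [258, 1], [260, 4], [263, 1], [265, 2], [268, 0], [269, 2], [271, 0], [272, 1], [275, 0], [275, -1], [278, 0], [280, 0], [282, 0]]
60 198 [ 92.8 406.9  60.1] [215.8 493.1  69.9]
70 218 [ 86. 407.  70.] [153.9 492.6  80. ]
80 132 [ 79.7 410.9  80. ] [135.6 487.8  89.9]
90 233 [ 61.3 410.9  90.1] [131.7 487.8  99.9]
100 205 [ 61.2 407.7 100. ] [145.1 492.2 110. ]
110 205 [ 71.9 407.1 110. ] [140.1 492.3 120. ]
120 232 [ 86.2 407.1 120. ] [143.8 492.6 130. ]
130 29 [101.9 420.6 130. ] [136.2 479.8 133.5]
```

```bash
cat >> h.py <<'E'
YAW=-83.7
def plan(pos,rot,n=None):
    "print tool-axis shift (m) and turn (6deg units) from the measured pose to pos/rot"
    s=sense(); q=s["ee_rot"]; r0=R.from_quat([q[1],q[2],q[3],q[0]])
    d=r0.inv().apply(np.array(pos)-s["eef_pos"])/1000
    rv=np.degrees((r0.inv()*rot).as_rotvec())/6
    print("t",round(s["time_s"],2),"pos",s["eef_pos"].round(1),"shift",d.round(4),"turn",rv.round(2),"F",s["force"].round(1)); return d,rv
def toolrot(yaw_y,lean=0):
    "tool y at yaw_y deg, z down, then leaned"
    a=np.radians(yaw_y); y=np.array([np.cos(a),np.sin(a),0]); z=np.array([0,0,-1.]); x=np.cross(y,z)
    r=R.from_matrix(np.c_[x,y,z])
    return R.from_rotvec(np.radians(lean)*y)*r
E
python3 - <<'E'
from h import *
import rig; print([k for k in dir(rig) if not k.startswith('_')], getattr(rig,'grip_depth',None))
a=np.radians(YAW); E=np.array([[np.cos(a),np.sin(a)],[-np.sin(a),np.cos(a)]])
for n,bx in(("top",(180,262,285,415)),("side",(140,245,270,330))):
    c=dict(np.load(f"{n}0.npz")); W=pts(c)
    S=W[bx[0]:bx[1],bx[2]:bx[3]].reshape(-1,3); S=S[np.isfinite(S[:,0])&(S[:,0]<530)]
    q=np.c_[S[:,:2]@E.T,S[:,2]]
    print(n,"base x",np.percentile(q[(q[:,2]>14)&(q[:,2]<26),0],[0,1,2]).round(1))
    k=(q[:,2]>60)&(q[:,0]<150); print(" sleeve y",np.percentile(q[k,1],[1,99]).round(1))
    yc=450
    xb=q[:,0]*.8192+(q[:,2]-55)*.5736; zz=-q[:,0]*.5736+(q[:,2]-55)*.8192
    k=(abs(q[:,1]-yc)<26)&(q[:,2]>50)
    h,e=np.histogram(xb[k],np.arange(70,150,2)); print(" xb hist",[(int(b),int(v)) for b,v in zip(e,h) if v>3])
    for lo,hi in((78,90),(112,140)):
        kk=k&(xb>lo)&(xb<hi); print(lo, "zb' range",np.percentile(zz[kk],[1,50,99]).round(1) if kk.any() else None, np.median(xb[kk]))
E
```

```text
['PlanningError', 'capture', 'finish_job', 'grip_depth', 'sense'] 18.700000000000003
top base x [5.8 6.8 7.7]
 sleeve y [407.2 491.3]
 xb hist [(76, 4), (78, 26), (80, 32), (82, 40), (84, 68), (86, 221), (88, 60), (120, 4), (122, 5), (124, 65), (126, 84), (128, 30), (130, 24), (132, 15), (134, 11), (136, 15), (138, 12), (140, 14), (142, 24), (144, 23), (146, 30)]
78 zb' range [-65.2 -22.4   2.5] 86.61860535871953
112 zb' range [-75.4 -14.4   1.4] 127.21369984671152
side base x [1.9 3.6 4.8]
 sleeve y [408.6 491.2]
 xb hist [(70, 16), (72, 15), (74, 29), (76, 32), (78, 79), (80, 55), (82, 5), (110, 11), (112, 23), (114, 25), (116, 45), (118, 124), (120, 31), (122, 28), (124, 23), (126, 12), (128, 12), (130, 5), (132, 8), (134, 6), (136, 7), (138, 8), (140, 10), (142, 8)]
78 zb' range [-52.1 -28.8  -1.2] 79.87544120933468
112 zb' range [-74.7 -23.1   1.5] 119.26607617479029
```

Request:
servo_tool --commands '[[-1,[0,0,-0.04],[0,0,-0.98]],[-1,[0,0,-0.03],[0,0,-0.98]],[-1,[0,0,0],[0,0,-0.98]],[-1,[0,0,0],[0,0,-0.98]],[-1,[0,0,0],[0,0,-0.98]],[-1,[0,0,0],[0,0,-0.98]],[-1,[0,0,0],[0,0,-0.98]],[-1,[0,0,0],[0,0,-0.98]],[-1,[0,0,0],[0,0,-0.98]]]'

```text
time_s: 0.85
eef_pos: [204.8, -483.3, 300.9]
ee_rot: [-0.0, 0.787, 0.617, 0.0]
force: [0.1, 0.5, 0.2]
grip_width: 0.999
grip_force: 0.0
```

```bash
python3 - <<'E'
from h import *
plan([430.4,200.8,165],toolrot(-14.2))
a=np.radians(YAW); ex=np.array([np.cos(a),np.sin(a)]); ey=np.array([-ex[1],ex[0]])
print(125.7*ex+449.6*ey)
print(sense()["joints"].round(2))
E
```

```text
t 0.85 pos [ 204.8 -483.3  300.9] shift [0.7181 0.0557 0.1364] turn [-0.   -0.01  0.06] F [0.1 0.5 0.2]
[460.67844848 -75.60434583]
[-1.39  0.27  1.37 -0.    1.5  -1.15]
```

Request:
servo_tool --commands '[[-1,[0.0359,0.0028,0],[0,0,0]],[-1,[0.0359,0.0028,0],[0,0,0]],[-1,[0.0359,0.0028,0],[0,0,0]],[-1,[0.0359,0.0028,0],[0,0,0]],[-1,[0.0359,0.0028,0],[0,0,0]],[-1,[0.0359,0.0028,0],[0,0,0]],[-1,[0.0359,0.0028,0],[0,0,0]],[-1,[0.0359,0.0028,0],[0,0,0]],[-1,[0.0359,0.0028,0],[0,0,0]],[-1,[0.0359,0.0028,0],[0,0,0]]]'

```text
time_s: 1.68
eef_pos: [319.5, -140.3, 301.2]
ee_rot: [-0.0, 0.789, 0.615, 0.0]
force: [0.9, -0.8, 0.3]
grip_width: 1.001
grip_force: 0.0
```

Request:
servo_tool --commands '[[-1,[0.0359,0.0028,0],[0,0,0]],[-1,[0.0359,0.0028,0],[0,0,0]],[-1,[0.0359,0.0028,0],[0,0,0]],[-1,[0,0,0],[0,0,0]]]'

```text
time_s: 2.02
eef_pos: [354.5, -34.7, 301.3]
ee_rot: [-0.0, 0.786, 0.618, 0.001]
force: [0.6, -0.5, 0.2]
grip_width: 1.0
grip_force: 0.0
```

```bash
cat >> h.py <<'E'
def wrist(name):
    s=sense(); c=capture("wrist"); q=s["ee_rot"]; r=R.from_quat([q[1],q[2],q[3],q[0]])
    z=c["z_map"].astype(float); v,u=np.mgrid[:420,:560]
    P=np.stack([(u-c["cx"])/c["fx"]*z,(v-c["cy"])/c["fy"]*z,z],-1)
    T=np.array(c["T_tool_cam"]); Q=P@T[:3,:3].T+T[:3,3]; W=Q@r.as_matrix().T+s["eef_pos"]; W[z<=0]=np.nan
    cv2.imwrite(f"pics/{name}.png",c["pixels"][:,:,::-1]); np.savez(name+".npz",W=W,pixels=c["pixels"]); return W,c
E
python3 - <<'E'
from h import *
plan([430.4,200.8,165],toolrot(-14.2))
W,c=wrist("w1"); print(np.array(c["T_tool_cam"]).round(2))
E
```

```text
t 2.02 pos [354.5 -34.7 301.3] shift [0.2466 0.0179 0.1367] turn [ 0.   -0.01  0.08] F [ 0.6 -0.5  0.2]
[[   0.     -0.95   -0.31   80.79]
 [   1.      0.      0.      1.01]
 [  -0.     -0.31    0.95 -143.67]
 [   0.      0.      0.      1.  ]]
```

View pics/w1.png

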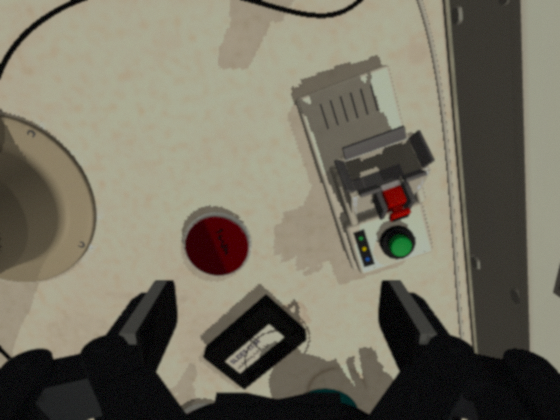

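The wrist view shows the reader with its mouth (385,160), catch (396,200) and button (399,243), all clear. I refit from it.

```bash
python3 - <<'E'
from h import *
d=np.load("w1.npz"); W=d["W"]; px=d["pixels"]
S=W[40:290,280:445].reshape(-1,3); S=S[np.isfinite(S[:,0])&(S[:,0]<520)&(S[:,2]>-20)]
P=S[(S[:,2]>37)&(S[:,2]<44)&(S[:,1]<-100)]; print("pod",rect(P))
for yaw in (-83.2,-83.7,-84.2):
    a=np.radians(yaw); E=np.array([[np.cos(a),np.sin(a)],[-np.sin(a),np.cos(a)]])
    q=np.c_[S[:,:2]@E.T,S[:,2]]
    k=(q[:,2]>14)&(q[:,2]<26)
    print(yaw,"base",np.percentile(q[k,:2],[1,99],axis=0).round(1).tolist())
    k=(q[:,2]>60)&(q[:,0]<150); print(" sleeve y",np.percentile(q[k,1],[1,99]).round(1))
    xb=q[:,0]*.8192+(q[:,2]-55)*.5736; zz=-q[:,0]*.5736+(q[:,2]-55)*.8192
    k=(abs(q[:,1]-450)<26)&(q[:,2]>50)
    h,e=np.histogram(xb[k],np.arange(70,150,2)); 
    if yaw==-83.7: print(" xb hist",[(int(b),int(v)) for b,v in zip(e,h) if v>3])
    for lo,hi in((78,90),(112,130)):
        kk=k&(xb>lo)&(xb<hi); print(lo,"zz",np.percentile(zz[kk],[1,50,99]).round(1), np.median(xb[kk]))
hsv=cv2.cvtColor(px,cv2.COLOR_RGB2HSV); m=(abs(hsv[...,0].astype(int)-65)<20)&(hsv[...,1]>100); m[:220]=0;m[265:]=0;m[:,:380]=0;m[:,420:]=0
g=W[m]; g=g[np.isfinite(g[:,0])]; t=g[g[:,2]>np.median(g[:,2])-5]; print("button",np.median(t[:,2]),rect(t))
E
```

```text
pod (array([ 470.2, -142.1]), array([95.2, 90.2]), 6.0)
-83.2 base [[10.0, 396.1], [222.6, 503.9]]
 sleeve y [393.  491.6]
78 zz [-67.   -8.2   0.5] 87.9447089293914
112 zz [-75.8 -18.9  -1.2] 128.6987842986665
-83.7 base [[6.1, 397.1], [219.1, 504.3]]
 sleeve y [393.7 492.5]
 xb hist [(76, 63), (78, 126), (80, 174), (82, 173), (84, 164), (86, 1030), (90, 4), (92, 45), (94, 73), (96, 75), (98, 67), (100, 27), (102, 5), (110, 5), (112, 12), (114, 9), (116, 14), (118, 13), (120, 47), (122, 75), (124, 244), (126, 166), (128, 160), (130, 115), (132, 82), (134, 79), (136, 85), (138, 84), (140, 88), (142, 106), (144, 121), (146, 119)]
78 zz [-65.5 -15.2   2.6] 86.53790898622124
112 zz [-73.3 -10.6   3.1] 125.900113421656
-84.2 base [[2.1, 397.9], [215.6, 504.7]]
 sleeve y [394.4 493.4]
78 zz [-68.  -19.5   2.3] 83.42193697387954
112 zz [-70.7  -8.2   5.3] 123.0473019602345
button 62.99063535073866 (array([ 477.5, -152.9]), array([24.3, 25. ]), 41.1)
```

Request:
servo_tool --commands '[[-1,[0.035,0.0026,0],[0,0,0.04]],[-1,[0.035,0.0026,0],[0,0,0.04]],[-1,[0.035,0.0026,0.015],[0,0,0]],[-1,[0.035,0.0026,0.02],[0,0,0]],[-1,[0.035,0.0026,0.02],[0,0,0]],[-1,[0.035,0.0026,0.02],[0,0,0]],[-1,[0.035,0.0026,0.02],[0,0,0]],[-1,[0,0,0.03],[0,0,0]],[-1,[0,0,0],[0,0,0]]]'

```text
time_s: 2.82
eef_pos: [430.8, 192.6, 171.4]
ee_rot: [-0.002, 0.791, 0.612, -0.004]
force: [-0.3, -0.5, -0.9]
grip_width: 1.0
grip_force: 0.0
```

```bash
python3 - <<'E'
from h import *
plan([430.4,200.8,81],toolrot(-14.2))
W,c=wrist("w2"); hsv=cv2.cvtColor(c["pixels"],cv2.COLOR_RGB2HSV)
m=(abs(hsv[...,0].astype(int)-110)<15)&(hsv[...,1]>130)
P=W[m]; P=P[np.isfinite(P[:,0])]; t=P[(P[:,2]>119)&(P[:,2]<131)&(abs(P[:,0]-430)<40)&(abs(P[:,1]-200)<40)]; print(len(t),rect(t) if len(t)>5 else 0)
S=W.reshape(-1,3); S=S[(S[:,2]>72)&(S[:,2]<80)&(abs(S[:,0]-430)<50)&(abs(S[:,1]-200)<40)]; print(len(S),rect(S) if len(S)>5 else 0)
E
```

```text
t 2.82 pos [430.8 192.6 171.4] shift [ 0.0082 -0.0017  0.0904] turn [-0.08  0.04 -0.06] F [-0.3 -0.5 -0.9]
2009 (array([432.5, 203. ]), array([19.5, 34.4]), 75.7)
903 (array([432.3, 202.4]), array([20.2, 60.2]), 76.1)
```

Request:
servo_tool --commands '[[-1,[0,0,0],[0,0,0]],[-1,[0,0,0],[0,0,0]]]'

```text
time_s: 3.03
eef_pos: [433.8, 191.9, 178.1]
ee_rot: [0.001, 0.792, 0.611, 0.001]
force: [-0.9, -0.5, -0.2]
grip_width: 1.001
grip_force: 0.0
```

```bash
python3 - <<'E'
from h import *
plan([431.2,201.4,81],toolrot(-14.2)); print(sense()["joints"].round(2))
E
```

```text
t 3.03 pos [433.8 191.9 178.1] shift [ 0.0084 -0.0051  0.0971] turn [ 0.02 -0.01 -0.08] F [-0.9 -0.5 -0.2]
[ 0.17  0.25  1.73 -0.    1.16  0.43]
```

```bash
python3 - <<'E'
from h import *
plan([430.6,201,81],toolrot(-14.2))
W,c=wrist("w3"); hsv=cv2.cvtColor(c["pixels"],cv2.COLOR_RGB2HSV)
m=(abs(hsv[...,0].astype(int)-110)<15)&(hsv[...,1]>130)
P=W[m]; P=P[np.isfinite(P[:,0])]; t=P[(P[:,2]>119)&(P[:,2]<131)&(abs(P[:,0]-430)<40)&(abs(P[:,1]-200)<40)]; print(len(t),np.median(t[:,2]),rect(t) if len(t)>5 else 0)
S=W.reshape(-1,3); S=S[(S[:,2]>72)&(S[:,2]<80)&(abs(S[:,0]-430)<50)&(abs(S[:,1]-200)<40)]; print(len(S),rect(S) if len(S)>5 else 0)
E
```

```text
t 3.03 pos [433.8 191.9 178.1] shift [ 0.0079 -0.0056  0.0971] turn [ 0.02 -0.01 -0.08] F [-0.9 -0.5 -0.2]
1882 125.91441629750234 (array([432.5, 203.2]), array([19.4, 34.4]), 75.8)
852 (array([432.4, 202.5]), array([20. , 60.1]), 75.9)
```

Request:
servo_tool --commands '[[-1,[0.0044,-0.0024,0],[0,0,-0.08]],[-1,[0.0045,-0.0024,0],[0,0,0]],[-1,[0,0,0.02],[0,0,0]],[-1,[0,0,0.02],[0,0,0]],[-1,[0,0,0.02],[0,0,0]],[-1,[0,0,0.02],[0,0,0]],[-1,[0,0,0.0171],[0,0,0]],[-1,[0,0,0],[0,0,0]],[-1,[0,0,0],[0,0,0]]]'

```text
time_s: 3.83
eef_pos: [430.4, 203.0, 79.5]
ee_rot: [-0.0, 0.789, 0.615, -0.0]
force: [-0.2, -0.5, 0.9]
grip_width: 1.002
grip_force: 0.0
```

Request:
servo_tool --commands '[[1,[0,0,0],[0,0,0]],[1,[0,0,0],[0,0,0]],[1,[0,0,0],[0,0,0]],[1,[0,0,0],[0,0,0]],[1,[0,0,0],[0,0,0]],[1,[0,0,0],[0,0,0]],[1,[0,0,0],[0,0,0]],[1,[0,0,0],[0,0,0]]]' --squeeze 60

```text
time_s: 4.5
eef_pos: [430.9, 202.9, 79.9]
ee_rot: [0.0, 0.789, 0.615, 0.001]
force: [-0.7, 0.2, 6.2]
grip_width: 0.414
grip_force: 59.9
```

Request:
servo_tool --commands '[[1,[0,0,-0.01],[0,0,0]],[1,[0,0,-0.03],[0,0,0]],[1,[0,0,-0.035],[0,0,0]],[1,[0,0,-0.035],[0,0,0]],[1,[0,0,-0.035],[0,0,0]],[1,[0,0,-0.025],[0,0,-0.68]],[1,[0,0,-0.01],[0,0,-0.68]],[1,[0,0,0],[0,0,-0.68]],[1,[0,0,0],[0,0,-0.69]],[1,[0,0,0],[0,0,-0.69]]]'

```text
time_s: 5.33
eef_pos: [430.1, 202.7, 259.8]
ee_rot: [0.0, 0.665, 0.747, 0.0]
force: [0.7, -0.2, -1.6]
grip_width: 0.412
grip_force: 60.4
```

Request:
servo_tool --commands '[[1,[0,0,0],[0,-0.58,0]],[1,[0,0,0],[0,-0.58,0]],[1,[0,0,0],[0,-0.58,0]],[1,[0,0,0],[0,-0.58,0]],[1,[0,0,0],[0,-0.58,0]],[1,[0,0,0],[0,-0.58,0]],[1,[0,0,0],[0,-0.58,0]],[1,[0,0,0],[0,-0.58,0]],[1,[0,0,0],[0,-0.58,0]],[1,[0,0,0],[0,-0.61,0]]]'

```text
time_s: 6.17
eef_pos: [430.2, 202.9, 259.9]
ee_rot: [0.225, 0.636, 0.711, -0.201]
force: [0.8, -0.7, -0.4]
grip_width: 0.414
grip_force: 60.4
```

```bash
cat >> h.py <<'E'
def bay(X0=126.,Y0=449.7,yaw=YAW,lean=35):
    a=np.radians(yaw); ex=np.array([np.cos(a),np.sin(a),0]); ey=np.array([-ex[1],ex[0],0]); ez=np.array([0,0,1.])
    l=np.radians(lean); bx=np.cos(l)*ex+np.sin(l)*ez; bz=-np.sin(l)*ex+np.cos(l)*ez
    return X0*ex+Y0*ey+55*ez, np.c_[bx,ey,bz]
CT=np.array([-5.9,0,80])   # cartridge origin in tool axes (tool x=-cart x, y=cart y, z=-cart z)
def goal(pb,**k):
    O,B=bay(**k); r=R.from_matrix(np.c_[-B[:,0],B[:,1],-B[:,2]])
    return O+B@np.array(pb)-r.apply(CT), r
def where():
    s=sense(); q=s["ee_rot"]; r=R.from_quat([q[1],q[2],q[3],q[0]]); O,B=bay()
    print("cart in bay",(B.T@(s["eef_pos"]+r.apply(CT)-O)).round(1),"F bay",(B.T@s["force"]).round(1),"w",round(s["grip_width"],3),"gf",round(s["grip_force"],1))
E
python3 - <<'E'
from h import *
print(sense()["joints"].round(2)); where()
plan(*goal([-1.5,0,95]))
E
```

```text
[ 0.48  0.36  1.48 -0.57  1.56  0.46]
cart in bay [-106.1    0.3  248.7] F bay [ 0.4  0.7 -0.7] w 0.414 gf 60.4
t 6.17 pos [430.2 202.9 259.9] shift [-0.1045 -0.0005  0.1539] turn [0.01 0.02 0.01] F [ 0.8 -0.7 -0.4]
```

Request:
servo_tool --commands '[[1,[-0.021,0,0],[0,0,0]],[1,[-0.021,0,0],[0,0,0]],[1,[-0.021,0,0.01],[0,0,0]],[1,[-0.021,0,0.024],[0,0,0]],[1,[-0.0205,0,0.024],[0,0,0]],[1,[0,0,0.024],[0,0,0]],[1,[0,0,0.024],[0,0,0]],[1,[0,0,0.024],[0,0,0]],[1,[0,0,0.0239],[0,0,0]],[1,[0,0,0],[0,0,0]]]'

```text
time_s: 7.0
eef_pos: [448.1, 28.3, 190.3]
ee_rot: [0.222, 0.636, 0.711, -0.203]
force: [-1.1, 0.5, -2.3]
grip_width: 0.416
grip_force: 60.4
```

Request:
servo_tool --commands '[[1,[0,0,0],[0,0,0]],[1,[0,0,0],[0,0,0]]]'

```text
time_s: 7.17
eef_pos: [450.2, 30.5, 194.2]
ee_rot: [0.225, 0.636, 0.711, -0.2]
force: [0.5, -0.7, -1.7]
grip_width: 0.412
grip_force: 60.4
```

```bash
python3 - <<'E'
from h import *
print(sense()["joints"].round(2)); where()
plan(*goal([-1.5,0,95]))
ims=[]
for n in("top","side"):
    c=capture(n); np.savez(f"{n}1.npz",**c); ims.append(c["pixels"][:,:,::-1])
W,c=wrist("w4")
a=cv2.resize(ims[0][150:270,230:430],(400,240)); b=cv2.resize(ims[1][80:260,200:360],(400,450)); w=cv2.resize(c["pixels"][:,:,::-1],(400,300))
o=np.zeros((560,800,3),np.uint8); o[:240,:400]=a; o[:450,400:]=b; o[250:550,:400]=w
cv2.imwrite("pics/m1.png",o)
E
```

```text
[ 0.13  0.28  1.78 -0.67  1.19  0.31]
cart in bay [-1.8  1.3 95.3] F bay [-0.4  0.4 -1.8] w 0.412 gf 60.4
t 7.17 pos [450.2  30.5 194.2] shift [-0.0003 -0.0011  0.0003] turn [ 0.02 -0.    0.  ] F [ 0.5 -0.7 -1.7]
```

View pics/m1.png

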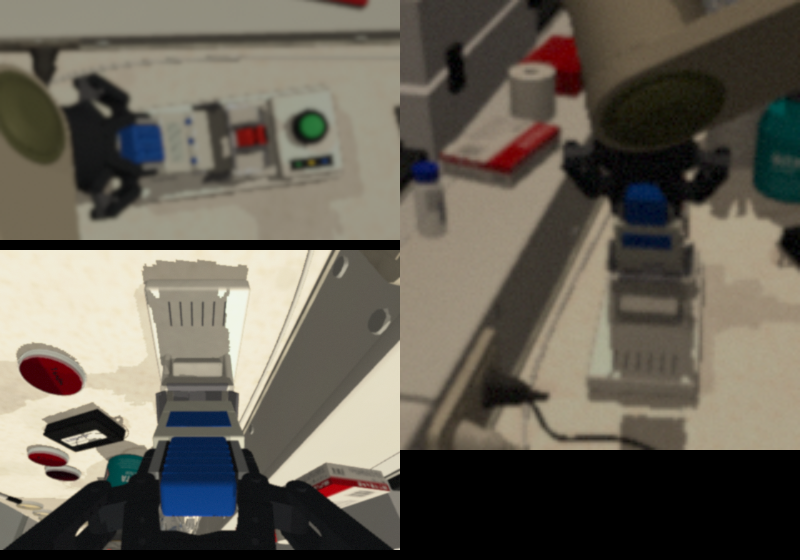

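The picture shows the cartridge lined up just above the mouth, stepped side towards the catch. I check the offsets in the bay frame with each camera.

```bash
python3 - <<'E'
from h import *
O,B=bay()
Ws={n:pts(dict(np.load(n+"1.npz"))) for n in("top","side")}; Ws["wrist"]=np.load("w4.npz")["W"]
for n,W in Ws.items():
    q=(W.reshape(-1,3)-O)@B; q=q[np.isfinite(q[:,0])]; q=q[(abs(q[:,1])<60)&(abs(q[:,0])<45)]
    def s(nm,k): 
        if k.sum()>20: print(n,nm,k.sum(),"med",np.median(q[k],0).round(1),"p2",np.percentile(q[k],2,0).round(1),"p98",np.percentile(q[k],98,0).round(1))
    s("body",(q[:,2]>132)&(q[:,2]<165)&(abs(q[:,1])<40)&(abs(q[:,0])<30))
    s("body+x",(q[:,2]>132)&(q[:,2]<165)&(abs(q[:,1])<25)&(q[:,0]>-4)&(abs(q[:,0])<30))
    s("body-x",(q[:,2]>132)&(q[:,2]<165)&(abs(q[:,1])<25)&(q[:,0]<-6)&(abs(q[:,0])<30))
    s("foot",(q[:,2]>97)&(q[:,2]<122)&(abs(q[:,1])<40)&(abs(q[:,0])<30))
    s("foot+x",(q[:,2]>98)&(q[:,2]<122)&(abs(q[:,1])<25)&(abs(q[:,0]-15)<10))
    s("grip",(q[:,2]>200)&(q[:,2]<222)&(abs(q[:,1])<16)&(abs(q[:,0])<25))
    s("sleeve",(q[:,2]>20)&(q[:,2]<60)&(abs(q[:,1])<60))
    s("rim",(q[:,2]>64)&(q[:,2]<78)&(abs(q[:,1])<60))
    s("innerwall",(q[:,2]>15)&(q[:,2]<55)&(abs(q[:,1])<25)&(q[:,0]<-5))
    s("+wall",(q[:,2]>15)&(q[:,2]<60)&(abs(q[:,1])<25)&(q[:,0]>10)&(q[:,0]<25))
E
```

```text
top body 250 med [  4.4  -1.4 150.3] p2 [  1.8 -29.  133.2] p98 [  6.3  28.9 164.6]
top body+x 209 med [  4.6  -1.2 150.3] p2 [  2.8 -23.8 133.2] p98 [  6.3  24.5 164.6]
top foot 181 med [ 13.8   0.4 109.8] p2 [  5.6 -28.9  97.3] p98 [ 15.8  29.6 120.9]
top foot+x 141 med [ 13.9   0.2 110.2] p2 [ 12.1 -24.1  98.3] p98 [ 15.8  23.4 120.8]
top grip 219 med [  2.3   1.  218.8] p2 [-14.2 -15.1 201.2] p98 [  5.9  15.4 221.7]
top sleeve 471 med [22.4 -3.8 39.8] p2 [-17.6 -39.3  21. ] p98 [44.4 35.2 59.8]
top rim 204 med [  9.4 -13.2  71.1] p2 [-19.2 -42.4  64.3] p98 [34.4 42.1 75.3]
top innerwall 131 med [-16.1   1.2  28.5] p2 [-17.8 -23.1  15.6] p98 [-14.4  23.7  42.4]
top +wall 90 med [23.1 -2.7 41.2] p2 [ 18.6 -24.4  16.4] p98 [24.8 24.2 59.7]
side body 171 med [-18.    2.1 150. ] p2 [-19.3 -27.3 132.7] p98 [-15.8  29.7 164.1]
side body-x 143 med [-1.810e+01  1.000e-01  1.503e+02] p2 [-19.3 -24.8 132.8] p98 [-16.5  24.3 164.2]
side foot 114 med [-17.4  -0.5 110.3] p2 [-18.9 -27.7  98. ] p98 [-15.8  29.6 121.4]
side grip 143 med [-16.    1.2 218.1] p2 [-18.4 -15.9 201.6] p98 [ -3.5  15.6
[... 188 characters left out ...]
246 med [-27.6   0.4  24.7] p2 [-41.8 -24.   17. ] p98 [-22.5  24.1  52.4]
wrist body 2862 med [-17.1   2.8 151.3] p2 [-17.8 -25.5 132.8] p98 [-16.2  30.9 164.5]
wrist body-x 2451 med [-17.1   0.3 151.5] p2 [-17.8 -24.  132.8] p98 [-16.2  24.  164.4]
wrist foot 1169 med [-16.6   2.5 110.6] p2 [-17.  -25.2  98. ] p98 [-16.1  31.1 121.5]
wrist grip 6792 med [-1.510e+01 -1.000e-01  2.206e+02] p2 [-17.4 -15.2 201.2] p98 [  1.6  15.3 221.9]
wrist sleeve 2590 med [-25.9   1.9  25.7] p2 [-40.2 -36.2  20.8] p98 [-2.9 39.9 54.4]
wrist rim 1767 med [-18.   -1.1  72.7] p2 [-27.3 -40.2  64.4] p98 [ 8.  43.7 75.4]
wrist innerwall 1800 med [-29.3   0.2  25.5] p2 [-40.5 -24.   19.6] p98 [-22.2  23.9  50.1]
```

Request:
servo_tool --commands '[[1,[-0.0005,-0.001,0.005],[0,0,0]],[1,[0,0,0.008],[0,0,0]],[1,[0,0,0.008],[0,0,0]],[1,[0,0,0.008],[0,0,0]],[1,[0,0,0.006],[0,0,0]],[1,[0,0,0],[0,0,0]],[1,[0,0,0],[0,0,0]]]' --squeeze 80

```text
time_s: 7.9
eef_pos: [451.0, 9.3, 164.3]
ee_rot: [0.224, 0.636, 0.711, -0.201]
force: [0.8, 0.3, -1.8]
grip_width: 0.413
grip_force: 81.6
```

```bash
python3 - <<'E'
from h import *
where(); plan(*goal([-1,0,40]))
E
```

```text
cart in bay [-1.7 -0.4 58.7] F bay [-1.2  0.8 -1.4] w 0.413 gf 81.6
t 7.9 pos [451.    9.3 164.3] shift [-0.0006  0.0004  0.0187] turn [ 0.   -0.    0.01] F [ 0.8  0.3 -1.8]
```

Request:
servo_tool --commands '[[1,[-0.0003,0,0.005],[0,0,0]],[1,[0,0,0.005],[0,0,0]],[1,[0,0,0.005],[0,0,0]],[1,[0,0,0.004],[0,0,0]],[1,[0,0,0],[0,0,0]]]'

```text
time_s: 8.32
eef_pos: [452.4, -1.7, 148.6]
ee_rot: [0.224, 0.636, 0.711, -0.2]
force: [1.7, 0.5, -4.4]
grip_width: 0.412
grip_force: 81.5
```

```bash
python3 - <<'E'
from h import *
where(); plan(*goal([-1,0,0]))
E
```

```text
cart in bay [-1.7 -0.1 39.5] F bay [-2.8  1.7 -3.4] w 0.412 gf 81.5
t 8.32 pos [452.4  -1.7 148.6] shift [-0.0006  0.0001  0.0395] turn [ 0.01 -0.01  0.02] F [ 1.7  0.5 -4.4]
```

Request:
servo_tool --commands '[[1,[0,0,0.006],[0,0,0]],[1,[0,0,0.006],[0,0,0]],[1,[0,0,0.006],[0,0,0]],[1,[0,0,0.006],[0,0,0]],[1,[0,0,0.006],[0,0,0]],[1,[0,0,0.004],[0,0,0]],[1,[0,0,0],[0,0,0]]]'

```text
time_s: 8.9
eef_pos: [454.2, -21.4, 120.4]
ee_rot: [0.223, 0.636, 0.711, -0.201]
force: [1.0, 0.2, -6.1]
grip_width: 0.411
grip_force: 81.3
```

```bash
python3 - <<'E'
from h import *
where(); plan(*goal([-1,0,0]))
E
```

```text
cart in bay [-1.6 -0.6  5. ] F bay [-3.6  1.  -5. ] w 0.411 gf 81.3
t 8.9 pos [454.2 -21.4 120.4] shift [-0.0006  0.0006  0.0051] turn [-0.   -0.01  0.02] F [ 1.   0.2 -6.1]
```

Request:
servo_tool --commands '[[1,[0,0,0.003],[0,0,0]],[1,[0,0,0.002],[0,0,0]],[1,[0,0,0],[0,0,0]],[1,[0,0,0],[0,0,0]]]'

```text
time_s: 9.23
eef_pos: [454.9, -24.0, 117.4]
ee_rot: [0.224, 0.636, 0.711, -0.201]
force: [-0.4, 0.3, -1.4]
grip_width: 0.412
grip_force: 81.7
```

```bash
python3 - <<'E'
from h import *
where(); plan(*goal([-1,0,0]))
E
```

```text
cart in bay [-1.  -0.1  1.1] F bay [-1.1 -0.4 -0.9] w 0.412 gf 81.7
t 9.23 pos [454.9 -24.  117.4] shift [-0.      0.0002  0.0011] turn [0.01 0.   0.01] F [-0.4  0.3 -1.4]
```

Request:
servo_tool --commands '[[1,[0,0,0.001],[0,0,0]],[1,[0,0,0.001],[0,0,0]],[1,[0,0,0],[0,0,0]],[1,[0,0,0],[0,0,0]]]'

```text
time_s: 9.57
eef_pos: [455.2, -24.4, 116.9]
ee_rot: [0.225, 0.636, 0.711, -0.2]
force: [-4.5, 10.5, 13.6]
grip_width: 0.415
grip_force: 83.6
```

```bash
python3 - <<'E'
from h import *
where()
E
```

```text
cart in bay [-1.   0.3  0.5] F bay [-1.2 -3.3 17.4] w 0.415 gf 83.6
```

```bash
python3 - <<'E'
from h import *
O,B=bay()
np.savez("top2.npz",**capture("top"))
for n in("top0","top1","top2"):
    c=dict(np.load(n+".npz")); W=pts(c); hsv=cv2.cvtColor(c["pixels"],cv2.COLOR_RGB2HSV).astype(int)
    m=((hsv[...,0]<6)|(hsv[...,0]>174))&(hsv[...,1]>150); b=np.zeros_like(m); b[200:235,335:375]=1; m&=b
    v,u=np.nonzero(m); q=(W[m]-O)@B; q=q[np.isfinite(q[:,0])]
    print(n,m.sum(),u.mean().round(2),v.mean().round(2),np.median(q,0).round(2))
    w=W.reshape(-1,3); q=(w-O)@B; k=(abs(q[:,1])<16)&(q[:,2]>80)&(q[:,2]<122)&(abs(q[:,0]-5)<9); 
    if k.any(): print(" grip",k.sum(),np.median(q[k],0).round(1), np.percentile(q[k],99,0).round(1))
E
```

```text
top0 123 355.37 217.68 [40.69  0.3  56.9 ]
top1 123 355.37 217.69 [41.    0.36 56.84]
 grip 48 [ 13.3  -0.4 111.7] [ 14.   15.1 121.2]
top2 120 355.48 217.7 [41.03  0.24 56.53]
 grip 152 [  4.9  -0.4 100.1] [  7.3  14.4 121.4]
```

Request:
servo_tool --commands '[[1,[0,0,-0.0005],[0,0,0]],[-0.2,[0,0,0],[0,0,0]],[-0.4,[0,0,0],[0,0,0]],[-0.4,[0,0,0],[0,0,0]],[-0.4,[0,0,0],[0,0,0]],[-0.4,[0,0,0],[0,0,0]],[-0.4,[0,0,0],[0,0,0]]]'

```text
time_s: 10.2
eef_pos: [454.9, -24.7, 116.0]
ee_rot: [0.224, 0.636, 0.711, -0.2]
force: [0.0, -0.3, -0.2]
grip_width: 0.703
grip_force: 0.0
```

Request:
servo_tool --commands '[[-0.4,[0,0,-0.01],[0,0,0]],[-0.4,[0,0,-0.02],[0,0,0]],[-0.4,[0,0,-0.03],[0,0,0]],[-0.4,[0,0,-0.03],[0,0,0]],[-0.4,[0,0,-0.03],[0,0,0]],[-0.4,[0,0,-0.02],[0,0,0]],[-0.4,[0,0,0],[0,0,0]],[-0.4,[0,0,0],[0,0,0]]]'

```text
time_s: 10.87
eef_pos: [446.0, 55.8, 231.3]
ee_rot: [0.225, 0.635, 0.711, -0.2]
force: [-0.2, -0.3, -0.7]
grip_width: 0.7
grip_force: 0.0
```

```bash
python3 - <<'E'
from h import *
print(sense()["joints"].round(2))
plan([460,-60,240],toolrot(6.3))
O,B=bay()
W,c=wrist("w5"); t=capture("top"); Ws={"wrist":W,"top":pts(t)}; np.savez("top3.npz",**t)
for n,W in Ws.items():
    q=(W.reshape(-1,3)-O)@B; q=q[np.isfinite(q[:,0])]
    k=(abs(q[:,1])<15)&(abs(q[:,0]+5)<8)&(q[:,2]>100)&(q[:,2]<140); print(n,"grip top z (125 exp)",k.sum(),np.median(q[k],0).round(1) if k.any() else 0)
    k=(abs(q[:,1])<34)&(abs(q[:,1])>20)&(abs(q[:,0]+5)<8)&(q[:,2]>66)&(q[:,2]<90); print(n,"shoulder z (76 exp)",k.sum(),np.median(q[k],0).round(1) if k.any() else 0)
cv2.imwrite("pics/m2.png",cv2.resize(np.vstack([c["pixels"][120:420,:,::-1],cv2.resize(t["pixels"][170:270,220:410,::-1],(560,295))]),(560,595)))
E
```

```text
[ 0.19  0.24  1.71 -0.64  1.3   0.29]
t 10.87 pos [446.   55.8 231.3] shift [-0.1005  0.0008  0.0597] turn [0.02 5.83 0.02] F [-0.2 -0.3 -0.7]
wrist grip top z (125 exp) 859 [ -5.3  -0.4 126.4]
wrist shoulder z (76 exp) 410 [ -5.5 -20.8  77.4]
top grip top z (125 exp) 120 [ -3.4  -0.3 125.2]
top shoulder z (76 exp) 65 [ -4.6 -20.4  76.5]
```

View pics/m2.png

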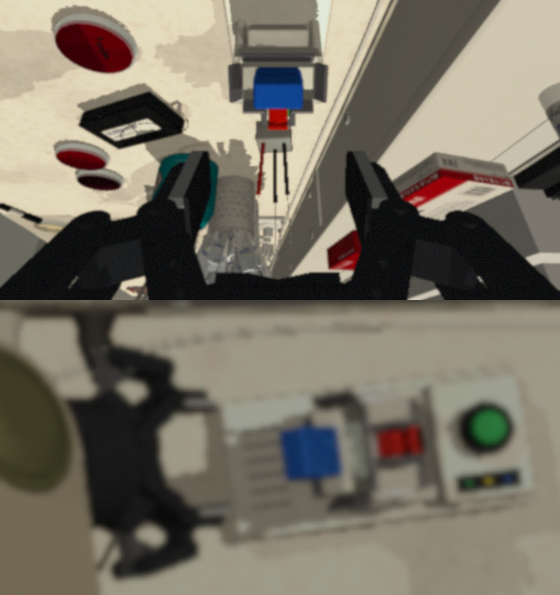

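The cartridge stands home: shoulder at 76.5, grip top at 125, and the red catch is back out against the body. Next is the button.

Request:
servo_tool --commands '[[1,[0,0,-0.01],[0,0.65,0]],[1,[0,0,-0.01],[0,0.65,0]],[1,[0,0,0],[0,0.65,0]],[1,[0,0,0],[0,0.65,0]],[1,[0,0,0],[0,0.65,0]],[1,[0,0,0],[0,0.65,0]],[1,[0,0,0],[0,0.65,0]],[1,[0,0,0],[0,0.65,0]],[1,[0,0,0],[0,0.63,0]],[1,[0,0,0],[0,0,0]]]'

```text
time_s: 11.8
eef_pos: [444.7, 64.4, 246.6]
ee_rot: [-0.002, 0.668, 0.744, 0.0]
force: [0.4, -0.5, -0.5]
grip_width: 0.0
grip_force: 0.0
```

```bash
python3 - <<'E'
from h import *
plan([476.6,-153.4,100],toolrot(6.3))
E
```

```text
t 11.8 pos [444.7  64.4 246.6] shift [-0.2203  0.0085  0.146 ] turn [-0.02 -0.02 -0.02] F [ 0.4 -0.5 -0.5]
```

Request:
servo_tool --commands '[[1,[-0.0245,0.0009,0],[0,0,0]],[1,[-0.0245,0.0009,0],[0,0,0]],[1,[-0.0245,0.0009,0],[0,0,0]],[1,[-0.0245,0.0009,0],[0,0,0]],[1,[-0.0245,0.0009,0],[0,0,0]],[1,[-0.0245,0.0009,0],[0,0,0]],[1,[-0.0245,0.001,0],[0,0,0]],[1,[-0.0245,0.001,0],[0,0,0]],[1,[-0.0243,0.001,0],[0,0,0]],[1,[0,0,0],[0,0,0]]]'

```text
time_s: 12.63
eef_pos: [477.5, -155.3, 246.2]
ee_rot: [-0.0, 0.668, 0.744, -0.002]
force: [-0.5, 0.1, -0.5]
grip_width: 0.002
grip_force: 0.0
```

Request:
servo_tool --commands '[[1,[0,0,0.03],[0,0,0]],[1,[0,0,0.03],[0,0,0]],[1,[0,0,0.03],[0,0,0]],[1,[0,0,0.03],[0,0,0]],[1,[0,0,0.026],[0,0,0]],[1,[0,0,0],[0,0,0]],[1,[0,0,0],[0,0,0]]]'

```text
time_s: 13.22
eef_pos: [477.2, -151.3, 101.0]
ee_rot: [-0.001, 0.666, 0.746, -0.001]
force: [0.7, 0.4, 0.6]
grip_width: -0.0
grip_force: 0.0
```

```bash
python3 - <<'E'
from h import *
plan([476.6,-153.4,63],toolrot(6.3))
E
```

```text
t 13.22 pos [ 477.2 -151.3  101. ] shift [-0.002  -0.0007  0.038 ] turn [-0.02 -0.01  0.02] F [0.7 0.4 0.6]
```

Request:
servo_tool --commands '[[1,[-0.002,-0.0007,0.01],[0,0,0]],[1,[0,0,0.015],[0,0,0]],[1,[0,0,0.01],[0,0,0]],[1,[0,0,0.003],[0,0,0]],[1,[0,0,0.003],[0,0,0]],[1,[0,0,0.002],[0,0,0]],[1,[0,0,0],[0,0,0]]]'

```text
time_s: 13.8
eef_pos: [477.4, -154.2, 58.9]
ee_rot: [0.0, 0.666, 0.746, -0.0]
force: [-1.1, 0.1, 3.3]
grip_width: 0.003
grip_force: 1.6
```

Request:
servo_tool --commands '[[1,[0,0,0.001],[0,0,0]],[1,[0,0,0.001],[0,0,0]],[1,[0,0,0],[0,0,0]]]'

```text
time_s: 14.05
eef_pos: [477.4, -154.2, 56.8]
ee_rot: [0.0, 0.667, 0.745, 0.0]
force: [-2.2, 0.1, 4.1]
grip_width: 0.002
grip_force: 2.2
```

Request:
servo_tool --commands '[[1,[0,0,0.001],[0,0,0]],[1,[0,0,0.001],[0,0,0]],[1,[0,0,0],[0,0,0]]]'

```text
time_s: 14.3
eef_pos: [477.5, -154.2, 55.8]
ee_rot: [0.0, 0.666, 0.746, 0.0]
force: [-5.8, 2.8, 17.6]
grip_width: -0.006
grip_force: 8.6
```

Bottomed (17.6 N), so I release and back off.

Request:
servo_tool --commands '[[1,[0,0,-0.005],[0,0,0]],[1,[0,0,-0.015],[0,0,0]],[1,[0,0,-0.03],[0,0,0]],[1,[0,0,-0.03],[0,0,0]],[1,[0,0,-0.04],[0,0,0]],[1,[0,0,-0.04],[0,0,0]],[1,[0,0,-0.03],[0,0,0]],[1,[0,0,0],[0,0,0]],[1,[0,0,0],[0,0,0]],[1,[0,0,0],[0,0,0]]]'

```text
time_s: 15.13
eef_pos: [476.9, -153.9, 243.3]
ee_rot: [-0.001, 0.667, 0.745, -0.0]
force: [-0.1, 0.5, 0.6]
grip_width: -0.001
grip_force: 0.0
```

```bash
python3 - <<'E'
from h import *
O,B=bay(); W,w=wrist("w6")
s=capture("side"); t=capture("top"); W0=pts(dict(np.load("top0.npz"))); W1=pts(t)
for nm,sl in(("orange+vials",np.s_[175:245,140:205]),): print(nm,np.nanmedian(abs(W1[sl]-W0[sl])).round(2), np.nanpercentile(abs(W1[sl]-W0[sl]),90).round(1))
for n,Q in(("wrist",W),("side",pts(s)),("top",W1)):
    q=(Q.reshape(-1,3)-O)@B; q=q[np.isfinite(q[:,0])]
    k=(abs(q[:,1])<15)&(abs(q[:,0]+5)<8)&(q[:,2]>100)&(q[:,2]<140); print(n,k.sum(),np.median(q[k],0).round(1) if k.any() else 0)
hsv=cv2.cvtColor(w["pixels"],cv2.COLOR_RGB2HSV).astype(int); m=(abs(hsv[...,0]-65)<20)&(hsv[...,1]>100)
g=W[m]; g=g[(abs(g[:,0]-477)<14)&(abs(g[:,1]+154)<14)]; print("btn",len(g),np.median(g[:,2]) if len(g) else 0)
a=cv2.resize(w["pixels"][:,:,::-1],(400,300)); b=cv2.resize(s["pixels"][:,:,::-1],(400,300)); cc=cv2.resize(t["pixels"][165:270,135:415,::-1],(800,300))
cv2.imwrite("pics/m3.png",np.vstack([np.hstack([a,b]),cc]))
E
```

```text
orange+vials 0.48 3.2
wrist 89 [  2.7  -1.7 102. ]
side 70 [-5.900e+00  1.000e-01  1.249e+02]
top 118 [ -3.6   0.3 125.1]
btn 760 62.86013670399838
```

View pics/m3.png

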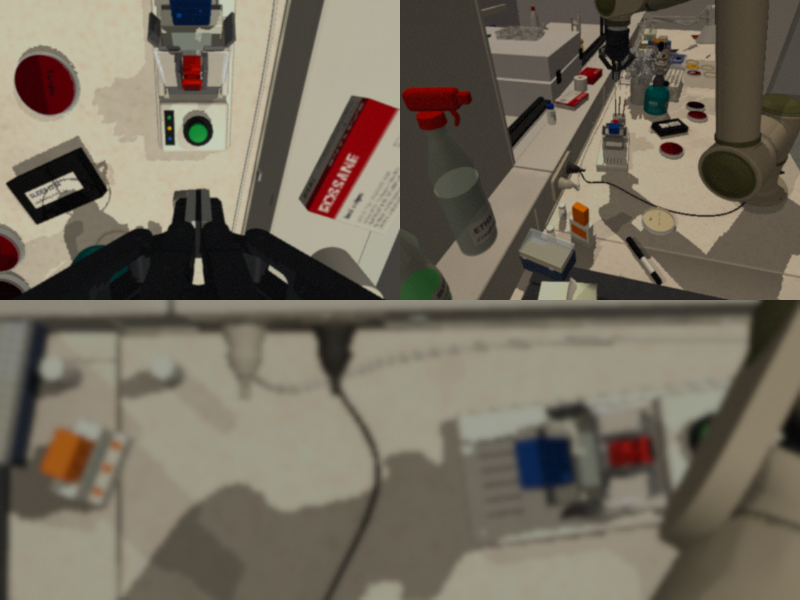

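The button is back up at 62.9 mm, the cartridge is home with the catch out, and the orange cartridge and vials haven't moved.

```bash
python3 -c "
from rig import *
print(finish_job())"
```

```text
the job is handed in; nothing more can be done
None
```

The blue cartridge is home in the bay with the catch over its step, the start button was pressed fully and came back up, the orange cartridge and vials were left in place, and I handed the job in at about 15 s of the 48 s allowed.

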